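# Slide the supply board home into its notches and close the keeper

### The arm

A 6-joint arm with a two-finger parallel gripper is mounted at the origin on a cart in front of the work surface, level with it; the furniture and walls round the work are solid. World frame = base frame: x ahead of the robot, y to its left, z up, the work surface at z = 0. Lengths are in mm, angles in rad, forces in N, time in s.
With the tool pointing down it reaches from about 275 to 1000 mm from the base axis. Payload 8.4 kg.
Tool frame: the origin (TCP) lies between the finger pads; the fingertips stand r.finger_overhang ahead of it and the grasp point (between the pads) is the TCP (r.finger_overhang is the distance from the TCP to the fingertips, in mm); z points along the fingers, y is the line along which they close (so a half turn about z gives the same grasp; the last joint's range is limited). The gripper opens to 85 mm and grips with 20 to 120 N. Pads are 22 mm wide; open, the fingers measure 114 mm over their backs; the gripper's body (76 mm by 85 mm) begins 54 mm behind the grasp point. The pads swing forward as they close: fully open they stand 13 mm farther back than shut.
Start: joints at [-1.196, 0.353, 1.633, -0, 1.155, -0.002], TCP at [229.966, -581.157, 250.281] pointing down, gripper open.
Joint ranges: [-2.63, 2.63], [-0.92, 2.1], [0.06, 2.66], [-1.3, 4.44], [0, 2.69], [-3.02, 3.02]. Speed limits (rad/s): [2.22, 2.22, 2.79, 3.14, 3.14, 3.14].

### API

Orientations are given as [roll, pitch, yaw] about the fixed x, y, z axes, in that order (R = Rz(yaw) Ry(pitch) Rx(roll)).
In Python, from rig import r, cams, sign_off gives the robot as it stands.
- The arm moves only by the shell command python3 -m crank 'ROWS' [FORCE]. ROWS is JSON, a list of rows, each a list of 7 numbers: the shift along the tool's x, y, z in m, then the turn, a rotation vector about the tool's x, y, z in rad, then the closure, from 0 (fully open) to 1 (shut). In form: [[dx, dy, dz, ax, ay, az, gripper], ...]. A call has 1 to 5 rows; each row is the pose to reach, as a shift and turn from the pose commanded when the call began, along the tool's axes at that moment; what a row does not reach only later rows make up. A row lasts 1/10 s, in which the tool goes at most 50 mm and 8.59 degrees, less where a joint would pass 70% of its speed; a pose out of reach is approached as far as the arm can. A call with a gripper value outside its range is refused whole. The fingers move at their own pace and stop on an object; FORCE is the grip in N (left out, the last holds). Time passes only in rows, so rows that repeat a pose let the fingers close. It gives the time, the measured TCP pose, the force, the opening and the grip force at its end, in the units of the state.
- r.sense(): the state, without advancing time (a new reading comes with each control period).
- cams.grab_frame(name): name is "scene" or "top" or "wrist"; returns a dict with "image" (384x512x3 uint8, red, green, blue), "fx", "fy", "cx", "cy" (pixels), "D" ([k1, k2, p1, p2, k3] as OpenCV has them; the pictures are not rectified), "position" and "orientation" of the camera in the world. Camera axes: x right, y down, z forward; pixel columns grow to the right and rows downward; lengths in mm; the calibration is good to about 2 mm. A picture is of the moment at which its call begins. There is no depth.
- sign_off(): hands the job in; it is judged then, once.
The state is a dict: "clock": time; "qpos": joint angles; "qvel": joint speeds; "joint_efforts": joint torques, N m; "eef_pos": TCP position; "tcp_rot": TCP orientation; "contact_force": force on the tool from outside, world axes, zero at the start; "wrist_torque": the same for the moment, N m; "opening": opening from 0.0 (shut) to 1.0 (fully open); "grasp_force": force on a finger pad.
Only numpy, scipy, OpenCV 4.12 (cv2) and the standard library are available. Lean on these libraries where they do the work, as an engineer would, in place of code of your own. Each camera call takes 0.05 s, during which the arm holds its last target. There are 200 camera calls.

### The job

With a fingertip, slowly push the white supply board by its blue tab along its rails until you feel it drop down into its locating notches, level on all four feet; then push the red keeper all the way shut across the front of the board. Only push: do not lift the board or the things standing on it, which must stay upright in their places, and leave everything else on the table alone.

Things in the scene. Friction and masses are not known exactly. Their poses are not given: they have to be found in the camera images.
- dock: Rail unit fixed to the table, 330 x 126 mm: grey base, two aluminium rails (running surface 30 mm above the table) between two blue side cheeks (inner faces at y = +-57 mm, 6 mm thick, tops 40 mm high). Origin on the table, mid-width; x = the way the board slides home, y to the left of that, z up. The rails run from x = -170 mm (open end) to the 40 mm high end stop at x = +150 mm.
- dock_seat (a point): Where the board's origin lies when home: dock x = +50, y = 0, z = 25 mm; axes as the dock's. Each rail has two tracks side by side with one black notch each, 5 mm deep and 19 mm long: inner track (22 to 37 mm from mid-width) at dock x = +110 mm, outer track (37 to 52 mm) at x = -10 mm. The board's four feet meet their notches at the same time.
- board: Loose white board, 160 (x) x 110 (y) x 8 mm, 0.4 to 0.75 kg, 2 mm play each side, lying with its x along the dock's x. Origin: centre of the plane under its feet, 30 mm above the table while sliding, 25 mm when dropped home; plate top 14 mm above the origin. Black feet 14 mm long: front pair at x = +60, y = +-30 mm, rear pair at x = -60, y = +-44 mm. Starts 60 to 130 mm short of home.
- board_tab (a point): Top centre of the rear face of the blue push tab (60 mm wide, 8 mm thick, 32 mm tall above the plate), at board x = -80, y = 0, z = 46 mm; that face is the board's rear end and is pushed towards +x, at 1 to 3 N. At 50 mm/s or less the board drops 5 mm by its weight and the notch walls stop its feet: the force rises. Pushed fast it may jump them; the end stop is 20 mm on.
- keeper (a joint): Red swing keeper, vertical hinge at dock x = +112, y = +76 mm. 0 = shut (arm points to dock -y, across the board's front; hard stop); grows counter-clockwise seen from above; at 1.57 the arm points to dock +x. Starts at 1.45 to 1.75; stays where left (about 1 N at the knob). Arm 14 mm wide, underside 42 mm above the table: clears the board (plate top 39 mm) only when it is home.
- keeper_knob (a point): Top centre of the keeper's upright red round post, 13 mm in diameter, 50 mm from the keeper's hinge. Arm top 48 mm, post top 79 mm above the table. Push the post with a fingertip.
- ointment_bottle: Small white bottle, 30x30x55 mm, standing loose on the board in a 6 mm high steel frame. Origin: centre of its underside.
- swab_stack: Stack of gauze swabs, 46x60x28 mm, lying loose on the board in a 6 mm high steel frame. Origin: centre of its underside.
- skin_spray: White pump spray bottle with blue head, 44x44x136 mm, a bystander loose on the table. Origin: centre of its underside.
- white_box: White plastic box with lid, 81x77x76 mm, a bystander loose on the table. Origin: centre of its underside.
- tourniquet: Rolled blue tourniquet with buckle, 62x46x24 mm, a bystander loose on the table. Origin: centre of its underside.
- marker_pen: Black marker pen lying flat, 14x126x16 mm, a bystander loose on the table. Origin: centre of its underside.
Not all that is in view belongs to the job. What is shaped like the swab_stack but green or pink is not meant.

How it is judged (in metres and radians):
On the way, in this order (a step that is already met when the one before it is completed fails the run):
1. the board has dropped home into all its notches, the keeper still open (z of board in the frame of dock below 0.0275 m and x of board in the frame of dock_seat between -0.005 and 0.005 m and angle between board's own z axis and vertical below 0.03 rad and value of joint keeper above 0.6 rad), for 0.2 s.
2. the keeper is shut over the board (z of board in the frame of dock below 0.0275 m and x of board in the frame of dock_seat between -0.005 and 0.005 m and angle between board's own z axis and vertical below 0.03 rad and value of joint keeper below 0.15 rad), for 0.2 s.
At the end, for the whole second after the job is handed in: The board is in its notches (its origin less than 27.5 mm above the table, within 5 mm of home along the rails, level within 0.03 rad) and at rest; the keeper is within 0.15 rad of closed; bottle and swabs stand still and upright (0.2 rad) on the board (all of step 2 and linear speed of board below 0.01 m/s and z of ointment_bottle in the frame of board between 0.005 and 0.024 m and angle between each of ointment_bottle, swab_stack's own z axis and vertical below 0.2 rad and linear speed of each of ointment_bottle, swab_stack below 0.02 m/s and z of swab_stack in the frame of board between 0.005 and 0.024 m); the robot touches nothing.
It fails at once if the board is lifted off its rails or tipped up (z of board in the frame of dock above 0.042 m or angle between board's own z axis and vertical above 0.2 rad).
It fails at once if the bottle or the swabs are lifted, knocked over or pushed off the board (z of any of ointment_bottle, swab_stack in the frame of board above 0.035 m or z of any of ointment_bottle, swab_stack in the frame of board below -0.005 m or angle between any of ointment_bottle, swab_stack's own z axis and vertical above 0.6 rad).
It fails at once if a bystander on the table is moved more than 25 mm (distance of any of skin_spray, white_box, tourniquet, marker_pen from where it was at the start of the episode above 0.025 m).
It also fails if it takes over 51 s, if anything falls off the work surface, if the arm or the gripper's body presses on something with over 40 N, if the wrist force passes 120 N, or if a joint passes its speed limit or range.

## Working session

There is one attempt and no reset: what is moved stays moved. The work goes in short steps, Python scripts to look and compute and a shell command to move; the robot and the scene stay as the last step left them, time stands still between calls to the robot, and variables do not carry over. Pictures are saved under pics/ and viewed, at most 10 in all, crops included, and the job is handed in when it is done.

```bash
mkdir -p pics; ls
python3 - <<'E'
from rig import r,cams
import cv2,numpy as np,pickle
s=r.sense();print(s['clock'],s['eef_pos'],s['tcp_rot'],r.finger_overhang)
F={}
for n in("top","scene"):
    f=cams.grab_frame(n);F[n]=f
    print(n,f['fx'],f['cx'],f['cy'],f['D'],f['position'],f['orientation'])
    cv2.imwrite(f'pics/{n}0.png',cv2.resize(f['image'][:,:,::-1],(800,600),interpolation=cv2.INTER_CUBIC))
pickle.dump(F,open('f0.pkl','wb'))
E
```

```text
pics
0.0 [ 229.79682051 -580.74153091  249.56115589] [-3.14019155e+00  7.32002311e-06  3.76765119e-01] 19.0
top 449.6650559720441 254.10428851825137 194.15715626818204 [-0.05741398  0.          0.          0.          0.        ] [ 198.41837334   31.87124943 1625.92506954] [-2.94069659 -0.0038414  -1.59775808]
scene 475.4118584807541 258.90000112049495 187.45392366299245 [0.06688899 0.         0.         0.         0.        ] [ -470.73164738 -1038.00324033  1237.91117726] [-2.24082074  0.01829341 -0.76278242]
```

View pics/top0.png

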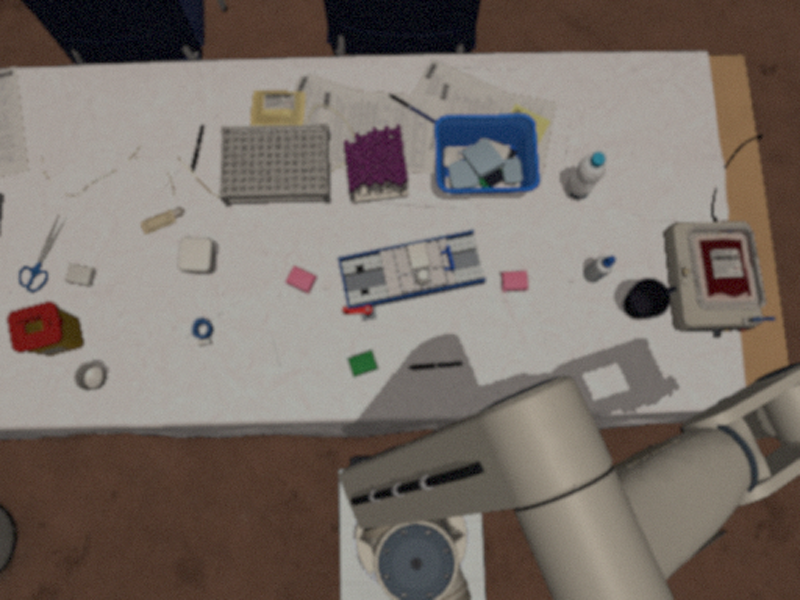

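View pics/scene0.png

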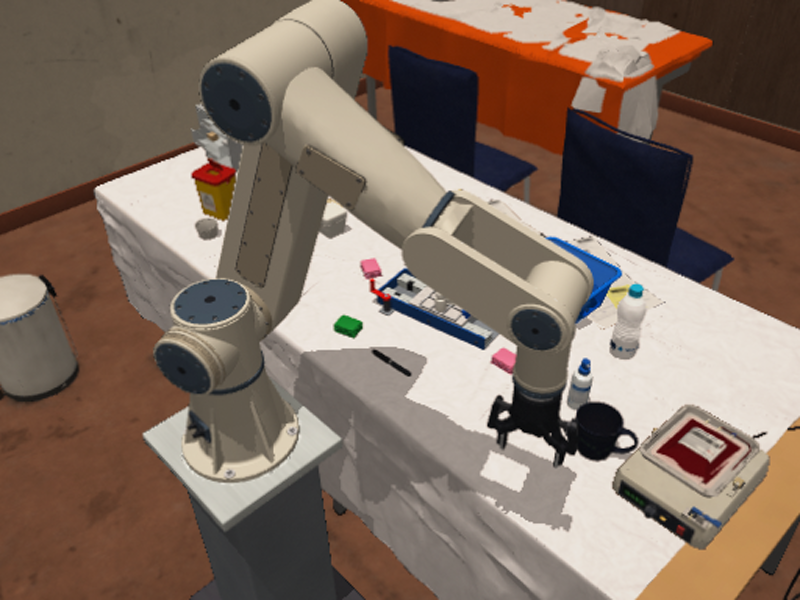

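The top view shows the dock at about (340–485, 235–305) px of 800x600, with the open end on the right, the blue tab at (449,258), and the red keeper at (345–372,310). The scene view confirms this, with the spray at (605,265) and the pen at (435,365) in the top view. The green (362,363) and pink (301,278; 514,280) blocks are decoys. The swabs on the board are white.

```bash
cat > h.py <<'E'
import numpy as np,cv2
from scipy.spatial.transform import Rotation as R
def ray(f,uv):
    K=np.array([[f['fx'],0,f['cx']],[0,f['fy'],f['cy']],[0,0,1]])
    p=cv2.undistortPoints(np.array(uv,float).reshape(-1,1,2),K,np.array(f['D'],float))[:,0]
    return R.from_euler('xyz',f['orientation']).apply(np.c_[p,np.ones(len(p))])
def onplane(f,uv,z):
    d=ray(f,uv);c=np.array(f['position']);return c+d*((z-c[2])/d[:,2])[:,None]
def proj(f,P):
    rv=R.from_euler('xyz',f['orientation']).inv();K=np.array([[f['fx'],0,f['cx']],[0,f['fy'],f['cy']],[0,0,1]])
    return cv2.projectPoints(np.array(P,float).reshape(-1,1,3),rv.as_rotvec(),rv.apply(-np.array(f['position'])),K,np.array(f['D'],float))[0][:,0]
E
python3 - <<'E'
import pickle
from h import *
F=pickle.load(open('f0.pkl','rb'));f=F['top'];im=f['image']
hsv=cv2.cvtColor(im,cv2.COLOR_RGB2HSV)
x0,x1,y0,y1=205,325,140,210
m=cv2.inRange(hsv,(100,110,40),(125,255,255));z=np.zeros_like(m);z[y0:y1,x0:x1]=m[y0:y1,x0:x1]
n,l,st,ce=cv2.connectedComponentsWithStats(z)
for i in range(1,n):
    if st[i,4]>8:
        p=np.argwhere(l==i)[:,::-1];rc=cv2.minAreaRect(p.astype(np.float32));b=cv2.boxPoints(rc)
        print('blue',st[i],rc,onplane(f,b,40)[:,:2].round().tolist(), 'c',onplane(f,[rc[0]],40)[0,:2].round(1))
m=cv2.inRange(hsv,(0,120,60),(8,255,255))|cv2.inRange(hsv,(172,150,60),(180,255,255));z=np.zeros_like(m);z[190:208,210:250]=m[190:208,210:250]
p=np.argwhere(z)[:,::-1];rc=cv2.minAreaRect(p.astype(np.float32));print('red',rc,onplane(f,cv2.boxPoints(rc),48)[:,:2].round().tolist())
a=cv2.resize(im[140:210,205:325,::-1],(800,467),interpolation=cv2.INTER_CUBIC)
g=F['scene']['image'][160:230,225:325,::-1];g=cv2.resize(g,None,fx=4,fy=4)
cv2.imwrite('pics/c.png',a);
E
```

```text
blue [285 158   6  14  31] ((287.49542236328125, 164.65139770507812), (13.601133346557617, 2.6819138526916504), 73.3007583618164) [[651.0, -97.0], [654.0, -106.0], [604.0, -119.0], [602.0, -109.0]] c [ 627.8 -107.8]
blue [238 179  71  16 110] ((272.96673583984375, 186.34027099609375), (1.631633996963501, 71.58794403076172), 78.2317123413086) [[527.0, 76.0], [575.0, -180.0], [569.0, -180.0], [522.0, 75.0]] c [548.1 -51.8]
red ((228.5, 198.5), (5.0, 17.0), 90.0) [[516.0, 139.0], [514.0, 79.0], [496.0, 79.0], [498.0, 140.0]]
```

View pics/c.png

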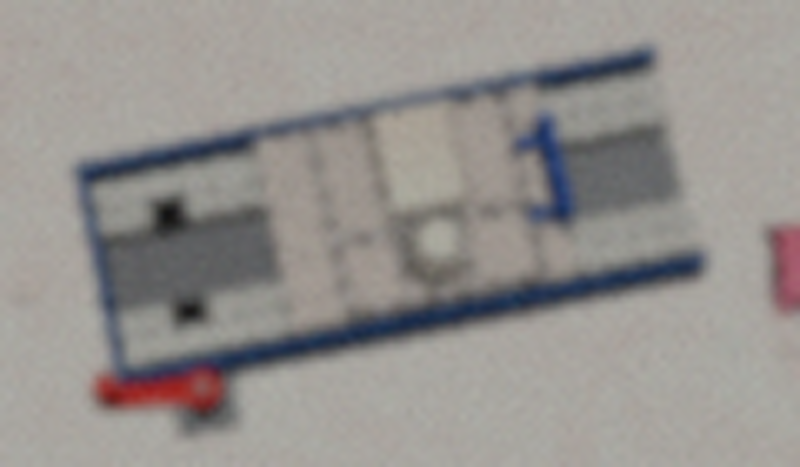

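Run:
```python
import pickle
from h import *
F=pickle.load(open('f0.pkl','rb'));f=F['top']
q=lambda L:np.array(L)/6.6667+[204.5+.0,139.5+.0]
C=onplane(f,q([(82,165),(652,50),(702,262),(122,377)]),40)[:,:2];print(C.round(1))
a=C[0]-C[1];b=C[3]-C[2];print(np.linalg.norm(a),np.linalg.norm(b),np.linalg.norm(C[0]-C[3]),np.linalg.norm(C[1]-C[2]))
th=np.arctan2(*(a+b)[::-1]);print('yaw',th)
u=np.array([np.cos(th),np.sin(th)]);v=np.array([-u[1],u[0]])
c=C.mean(0);o=c+5*u   # centre at dock x=-5
print('origin',o)
D=lambda P:np.c_[(P-o)@u,(P-o)@v].round(1)
print('hinge,knob(z48,79)',D(onplane(f,q([(205,388)]),48)[:,:2]),D(onplane(f,q([(107,388)]),79)[:,:2]))
print('tab topedge z76 ',D(onplane(f,q([(556,122),(574,215),(545,120),(565,212)]),76)[:,:2]))
print('board front corners z44',D(onplane(f,q([(258,145),(292,330)]),44)[:,:2]))
print('notches z30',D(onplane(f,q([(170,213),(190,312)]),30)[:,:2]))
W=lambda x,y:(o+x*u+y*v).round(1)
for n,x,y in[('notchF',110,0),('hinge',112,76)]:print(n,W(x,y))
print('pen ends',onplane(f,np.array([(410,367),(462,364)])*.64,8)[:,:2].round())
```

```text
[[ 636.   150.2]
 [ 693.7 -165.2]
 [ 572.7 -186.6]
 [ 517.1  129.8]]
320.6262576306181 321.19875556395516 120.6542351393289 122.88736885233058
yaw 1.748165412322125
origin [603.99420713 -13.02275931]
hinge,knob(z48,79) [[113.3  76.9]] [[163.8  72.7]]
tab topedge z76  [[-99.6 -22.2]
 [-97.8  30. ]
 [-94.  -24.5]
 [-93.4  27.5]]
board front corners z44 [[ 58.5 -50.8]
 [ 61.   54.3]]
notches z30 [[113.  -26.6]
 [113.   30.2]]
notchF [584.6  95.3]
hinge [509.4  83.8]
pen ends [[ 377.   -9.]
 [ 381. -130.]]
```

Candidates: the tab (556,165 in the crop) is the only blue cross-plate on the board. The knob is at (107,388) and the hinge at (205,388), which fits 1.5 rad open. The board has about 70 mm to go. Moving the closed gripper towards a point behind the tab.

```bash
cat >> h.py <<'E'
th=1.748;o=np.array([603.6,-11.]);u=np.array([np.cos(th),np.sin(th)]);v=np.array([-u[1],u[0]])
def st(*T):
    from rig import r
    s=r.sense();p=np.array(s['eef_pos']);d=p[:2]-o;F=np.array(s['contact_force'])
    print('t',round(s['clock'],2),'dock',(d@u).round(1),(d@v).round(1),p[2].round(1),'rpy',np.round(s['tcp_rot'],3),'Fdock',np.round([F[:2]@u,F[:2]@v,F[2]],1),'open',s['opening'],r.finger_overhang)
    for t in T:
        w=np.r_[o+t[0]*u+t[1]*v,t[2]]-p
        print('shift to',t,(R.from_euler('xyz',s['tcp_rot']).inv().apply(w)/1000).round(4))
E
python3 -m crank '[[0.044,-0.0216,0,0,0,0,1],[0.088,-0.0432,0,0,0,0,1],[0.132,-0.0648,0,0,0,0,1],[0.176,-0.0864,0,0,0,0,1],[0.22,-0.108,0,0,0,0,1]]' 30
python3 -m crank '[[0.044,-0.0216,0,0,0,0.04,1],[0.088,-0.0432,0,0,0,0.08,1],[0.132,-0.0648,0,0,0,0.12,1],[0.176,-0.0864,0,0,0,0.16,1],[0.22,-0.108,0,0,0,0.2,1]]'
python3 -m crank '[[0,0,0,0,0,0,1],[0,0,0,0,0,0,1]]'
python3 -c "from h import *;st((-135,0,130))"
```

```text
clock: 0.6
eef_pos: [395.6, -398.1, 250.1]
tcp_rot: [-3.141, 0.0, 0.376]
contact_force: [0.8, -0.5, -0.7]
opening: 0.145
grasp_force: 0.0
clock: 1.1
eef_pos: [560.6, -216.6, 250.1]
tcp_rot: [-3.141, 0.0, 0.175]
contact_force: [0.8, -0.0, 0.4]
opening: -0.001
grasp_force: 0.0
clock: 1.3
eef_pos: [559.9, -217.3, 249.7]
tcp_rot: [-3.141, 0.001, 0.18]
contact_force: [-0.7, -0.3, 0.3]
opening: 0.002
grasp_force: 0.0
t 1.3 dock -195.4 79.3 249.7 rpy [-3.141e+00  1.000e-03  1.800e-01] Fdock [-0.1  0.7  0.3] open 0.0023761424148012232 19.0
shift to (-135, 0, 130) [ 0.0796 -0.0601  0.1197]
```

```bash
python3 -m crank '[[0.027,-0.02,0.03,0,0,0,1],[0.053,-0.04,0.06,0,0,0,1],[0.08,-0.06,0.09,0,0,0,1],[0.08,-0.06,0.12,0,0,0,1],[0.08,-0.06,0.12,0,0,0,1]]' >/dev/null
python3 - <<'E'
from h import *;st((-135,0,70))
from rig import cams
f=cams.grab_frame('top');p=proj(f,[[*(o-135*u),60]])[0];print(p)
a=f['image'][130:220,200:320,::-1];b=cams.grab_frame('wrist')['image'][:,:,::-1]
cv2.imwrite('pics/d.png',np.hstack([cv2.resize(a,(400,300),interpolation=cv2.INTER_CUBIC),cv2.resize(b,(400,300))]))
E
```

```text
t 1.8 dock -135.9 3.0 125.9 rpy [-3.139  0.007  0.177] Fdock [ 0.5  1.1 -0.6] open 0.005458842068116174 19.0
shift to (-135, 0, 70) [ 0.0034 -0.0007  0.0559]
[297.91359301 163.05750105]
```

View pics/d.png

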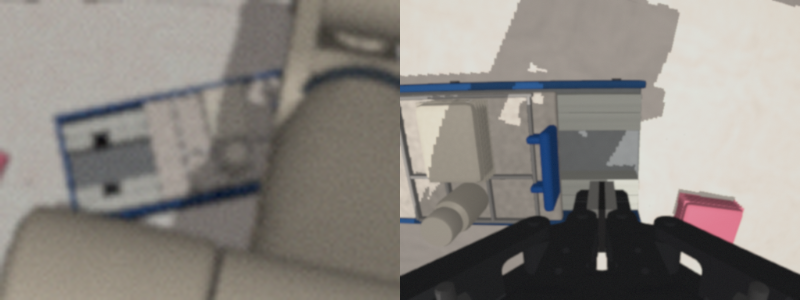

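The right half (wrist view) shows the closed fingertips at (600,185), behind the tab at (550,170), with the bottle well ahead at (455,215). Descending and starting the slow push.

```bash
python3 -m crank '[[0.003,0,0.016,0,0,0,1],[0.003,0,0.032,0,0,0,1],[0.003,0,0.048,0,0,0,1],[0.003,0,0.048,0,0,0,1]]' |grep force
python3 -c "from h import *;st()"
python3 -m crank '[[0,-0.003,0,0,0,0,1],[0,-0.006,0,0,0,0,1],[0,-0.009,0,0,0,0,1],[0,-0.012,0,0,0,0,1],[0,-0.015,0,0,0,0,1]]' >/dev/null
python3 -c "from h import *;st()"
python3 -m crank '[[0,-0.003,0,0,0,0,1],[0,-0.006,0,0,0,0,1],[0,-0.009,0,0,0,0,1],[0,-0.012,0,0,0,0,1],[0,-0.015,0,0,0,0,1]]' >/dev/null
python3 -c "from h import *;st()"
```

```text
contact_force: [0.1, 0.2, 0.2]
grasp_force: 0.0
t 2.3 dock -135.9 -1.3 79.5 rpy [-3.14   0.004  0.176] Fdock [ 0.2 -0.1  0.2] open -0.003223708588293734 19.0
t 2.8 dock -121.1 -3.4 82.7 rpy [ 3.141e+00 -1.000e-03  1.770e-01] Fdock [-0.2 -0.  -1.3] open -0.002072209177006117 19.0
t 3.3 dock -106.4 -3.3 82.4 rpy [ 3.141 -0.     0.177] Fdock [-0.7 -0.5  1. ] open 0.0009526280366946798 19.0
```

```bash
python3 -m crank '[[-0.001,-0.003,0.001,0,0,0,1],[-0.002,-0.006,0.002,0,0,0,1],[-0.003,-0.009,0.003,0,0,0,1],[-0.003,-0.012,0.003,0,0,0,1],[-0.003,-0.015,0.003,0,0,0,1]]' >/dev/null
python3 -c "from h import *;st()"
python3 -m crank '[[0,-0.003,0,0,0,0,1],[0,-0.006,0,0,0,0,1],[0,-0.009,0,0,0,0,1],[0,-0.012,0,0,0,0,1],[0,-0.015,0,0,0,0,1]]' >/dev/null
python3 -c "from h import *;st()"
python3 -m crank '[[0,-0.003,0,0,0,0,1],[0,-0.006,0,0,0,0,1],[0,-0.009,0,0,0,0,1],[0,-0.012,0,0,0,0,1]]' >/dev/null
python3 -c "from h import *;st()"
```

```text
t 3.8 dock -91.1 0.0 79.1 rpy [-3.141  0.     0.177] Fdock [-1.2  0.2  0.2] open 0.005737766851684685 19.0
t 4.3 dock -76.1 -0.2 79.2 rpy [-3.142  0.     0.177] Fdock [-1.  -1.6 -0.9] open 0.0007542818790101085 19.0
t 4.7 dock -64.2 -0.2 79.3 rpy [-3.142 -0.     0.177] Fdock [-1.5  0.1 -1. ] open 0.0014547771773738055 19.0
```

```bash
python3 -m crank '[[0,-0.0025,0,0,0,0,1],[0,-0.005,0,0,0,0,1],[0,-0.0075,0,0,0,0,1],[0,-0.010,0,0,0,0,1]]' >/dev/null
python3 -c "from h import *;st()"
python3 -m crank '[[0,-0.002,0,0,0,0,1],[0,-0.004,0,0,0,0,1]]' >/dev/null
python3 -c "from h import *;st()"
```

```text
t 5.1 dock -54.3 -0.2 79.3 rpy [ 3.142 -0.     0.177] Fdock [-0.6 -0.4 -0.9] open 0.0010348627064460845 19.0
t 5.3 dock -50.3 -0.2 79.3 rpy [ 3.142 -0.     0.177] Fdock [-1.6 -0.4 -0.7] open 0.005273017860687172 19.0
```

Run:
```python
from h import *
from rig import cams
b=cams.grab_frame('wrist')['image'][:,:,::-1]
cv2.imwrite('pics/e.png',b)
```

```text
(no output)
```

View pics/e.png

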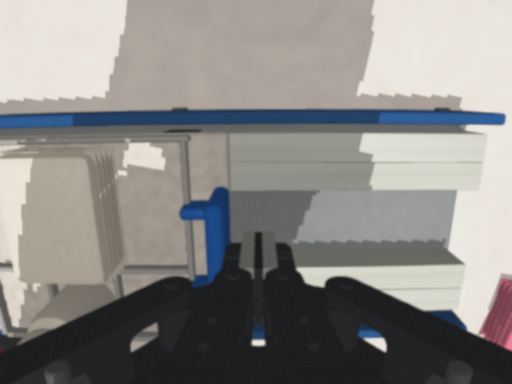

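The wrist view shows the fingertip (255,240) against the tab (218,235). The board is straight, its load is upright, and it has not dropped yet. Continuing in small steps.

```bash
python3 -m crank '[[0,-0.002,0,0,0,0,1],[0,-0.004,0,0,0,0,1]]' >/dev/null
python3 -c "from h import *;st()"
python3 -m crank '[[0,-0.002,0,0,0,0,1],[0,-0.003,0,0,0,0,1]]' >/dev/null
python3 -c "from h import *;st()"
```

```text
t 5.55 dock -46.4 -0.2 79.3 rpy [ 3.142 -0.     0.177] Fdock [-1.6 -0.3 -0.3] open 0.0009237950352700761 19.0
t 5.75 dock -43.3 -0.2 79.3 rpy [-3.142 -0.     0.177] Fdock [-0.7  0.9  0.2] open -0.00501906735860535 19.0
```

```bash
python3 -m crank '[[0,-0.0015,0,0,0,0,1],[0,-0.003,0,0,0,0,1]]' >/dev/null
python3 -c "from h import *;st()"
python3 -m crank '[[0,-0.0015,0,0,0,0,1],[0,-0.002,0,0,0,0,1]]' >/dev/null
python3 -c "from h import *;st()"
```

```text
t 5.95 dock -40.4 -0.3 79.3 rpy [ 3.142 -0.     0.177] Fdock [-1.4  0.2 -0.1] open -0.002439179550400916 19.0
t 6.15 dock -39.4 -0.2 79.4 rpy [ 3.14  -0.     0.178] Fdock [-9.4  0.6 -0.8] open 0.0017864186547585756 19.0
```

The force rose to 9.4 N, so the feet have met the notch walls. Backing off, rising, and checking.

```bash
python3 -m crank '[[0,0.005,0,0,0,0,1],[0,0.015,0,0,0,0,1],[0,0.03,0,0,0,0,1],[0,0.03,-0.04,0,0,0,1],[0,0.03,-0.08,0,0,0,1]]' >/dev/null
python3 -m crank '[[0.02,0,-0.03,0,0,0,1],[0.02,0,-0.06,0,0,0,1],[0.02,0,-0.06,0,0,0,1]]' >/dev/null
python3 - <<'E'
from h import *;st((163,105,200),(163,105,74))
from rig import cams
b=cams.grab_frame('wrist')['image'][:,:,::-1];f=cams.grab_frame('scene');t=cams.grab_frame('top')['image'][140:210,205:325,::-1]
c=proj(f,[[*(o+20*u),40]])[0].astype(int);a=f['image'][c[1]-45:c[1]+45,c[0]-60:c[0]+60,::-1]
z=lambda i:cv2.resize(i,(400,300),interpolation=cv2.INTER_CUBIC)
cv2.imwrite('pics/g.png',np.vstack([np.hstack([z(b),z(a)]),np.hstack([z(t),z(t)*0])]))
E
```

```text
t 6.95 dock -70.2 -22.9 224.1 rpy [ 3.139 -0.007  0.176] Fdock [ 0.5 -0.3  0.5] open -0.0014813154261319045 19.0
shift to (163, 105, 200) [-0.1282 -0.2331  0.0226]
shift to (163, 105, 74) [-0.1292 -0.2334  0.1486]
```

View pics/g.png

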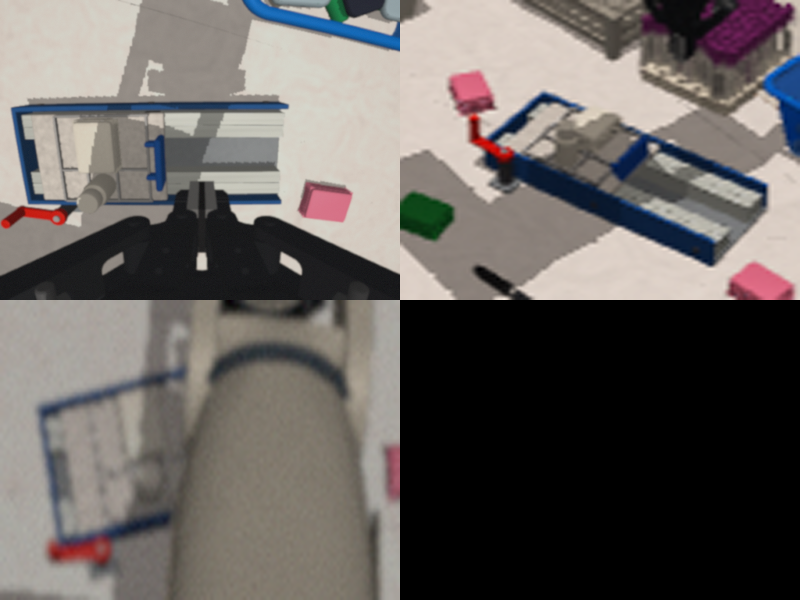

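The load is upright, the keeper is still open with its post at wrist px (12,222), and no notches show behind the board. I'll check the tab's x and the post's position numerically.

Run:
```python
from h import *
from rig import cams
f=cams.grab_frame('wrist');hsv=cv2.cvtColor(f['image'],cv2.COLOR_RGB2HSV)
def pts(m,box):
    z=np.zeros_like(m);z[box[1]:box[3],box[0]:box[2]]=m[box[1]:box[3],box[0]:box[2]];return np.argwhere(z)[:,::-1].astype(float)
D=lambda p,z:(lambda w:np.c_[(w-o)@u,(w-o)@v])(onplane(f,p,z)[:,:2])
b=pts(cv2.inRange(hsv,(100,110,40),(125,255,255)),(180,165,215,245))
for z in(76,71):
    d=D(b,z);print('tab',z,np.percentile(d[:,0],[2,50,98]).round(1),np.percentile(d[:,1],[2,98]).round(1))
rd=pts(cv2.inRange(hsv,(0,120,60),(8,255,255))|cv2.inRange(hsv,(172,120,60),(180,255,255)),(0,255,95,300))
for z in(48,79):
    d=D(rd,z);print('red',z,d[d[:,0].argmax()].round(1),d[d[:,0].argmin()].round(1))
w=pts(cv2.inRange(hsv,(100,110,40),(125,255,255)),(10,125,60,260))
d=D(w,40);print('blue front',d.min(0).round(1),d.max(0).round(1))
```

```text
tab 76 [-30.7 -24.9 -12.8] [-29.7  26.5]
tab 71 [-30.  -24.  -11.8] [-28.7  28.6]
red 48 [194.2  95.7] [99.2 73.8]
red 79 [166.5  76.6] [81.5 57. ]
blue front [109.  -61.3] [155.3  63.8]
```

The tab is at dock x = -30, so the board is home. The post is near (160,76). Moving outboard of it and descending.

```bash
python3 -m crank '[[-0.026,-0.046,0,0,0,0,1],[-0.052,-0.092,0,0,0,0,1],[-0.078,-0.138,0,0,0,0,1],[-0.104,-0.184,0,0,0,0,1],[-0.131,-0.23,0,0,0,0,1]]' >/dev/null
python3 -m crank '[[0,0,0.04,0,0,0,1],[0,0,0.08,0,0,0,1],[0,0,0.08,0,0,0,1]]' >/dev/null
python3 - <<'E'
from h import *;st((160,108,74))
from rig import cams
cv2.imwrite('pics/i.png',cams.grab_frame('wrist')['image'][:,:,::-1])
E
```

```text
t 7.95 dock 148.9 107.7 134.6 rpy [3.141 0.01  0.178] Fdock [0.4 0.3 0.2] open 0.0002975286687028184 19.0
shift to (160, 108, 74) [ 0.0003 -0.0111  0.0606]
```

View pics/i.png

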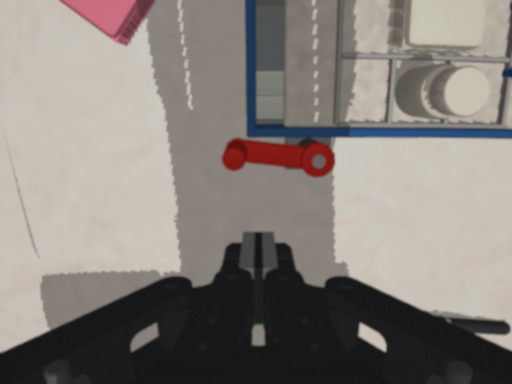

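The post is at (235,155) and the fingertip at (258,240), ready to push it towards dock -y. Descending and sweeping round the arc.

```bash
python3 -m crank '[[0,-0.011,0.03,0,0,0,1],[0,-0.011,0.06,0,0,0,1],[0,-0.011,0.06,0,0,0,1],[0,-0.011,0.06,0,0,0,1]]' >/dev/null
python3 -c "from h import *;st((162,94,74))"
python3 -m crank '[[0.003,-0.001,0,0,0,0,1],[0.006,-0.002,0,0,0,0,1],[0.009,-0.002,0,0,0,0,1],[0.012,-0.002,0,0,0,0,1],[0.014,-0.002,0,0,0,0,1]]' >/dev/null
python3 -c "from h import *;st((165,74.7,74))"
python3 -m crank '[[0.004,-0.001,0,0,0,0,1],[0.008,-0.002,0,0,0,0,1],[0.012,-0.003,0,0,0,0,1],[0.016,-0.003,0,0,0,0,1],[0.019,-0.003,0,0,0,0,1]]' >/dev/null
python3 -c "from h import *;st((162.4,59,74))"
```

```text
t 8.4 dock 159.6 102.8 80.4 rpy [3.142 0.    0.176] Fdock [-0.   0.4 -0.3] open 0.005002939357312746 19.0
shift to (162, 94, 74) [ 0.0088 -0.0025  0.0064]
t 8.9 dock 161.9 88.9 79.6 rpy [-3.142 -0.     0.177] Fdock [0.7 0.8 1.4] open -0.001749297340726399 19.0
shift to (165, 74.7, 74) [ 0.0142 -0.0031  0.0056]
t 9.4 dock 165.0 69.9 79.2 rpy [-3.142  0.     0.177] Fdock [-0.6  0.4 -0.9] open -0.001513993279535085 19.0
shift to (162.4, 59, 74) [0.0109 0.0026 0.0052]
```

```bash
python3 -m crank '[[0.006,0.001,0.002,0,0,0,1],[0.011,0.003,0.003,0,0,0,1],[0.016,0.005,0.003,0,0,0,1],[0.02,0.007,0.003,0,0,0,1],[0.025,0.01,0.003,0,0,0,1]]' >/dev/null
python3 - <<'E'
from h import *;st((144,33.5,76))
from rig import cams
cv2.imwrite('pics/j.png',cams.grab_frame('wrist')['image'][:,:,::-1])
E
```

```text
t 9.9 dock 154.7 45.1 76.1 rpy [-3.141  0.     0.177] Fdock [0.  1.4 0.4] open 0.0006559664748609364 19.0
shift to (144, 33.5, 76) [0.0116 0.0107 0.0001]
```

View pics/j.png

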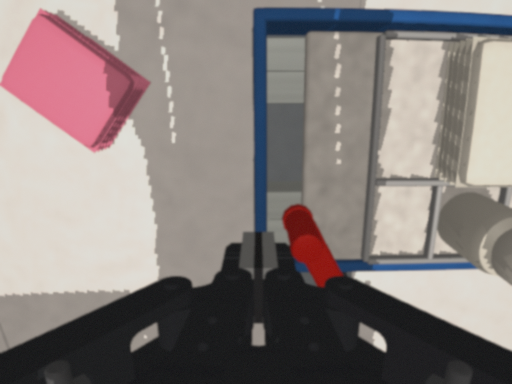

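The keeper (post at 297,215) is well on its way, with the fingertip on its outer side. Finishing with a push along -x until the stop.

```bash
python3 -m crank '[[0.003,0.002,0,0,0,0,1],[0.006,0.004,0,0,0,0,1],[0.009,0.007,0,0,0,0,1],[0.012,0.011,0,0,0,0,1],[0.014,0.014,0,0,0,0,1]]' >/dev/null
python3 -c "from h import *;st((130,26,76))"
python3 -m crank '[[0.002,0.003,0,0,0,0,1],[0.004,0.006,0,0,0,0,1],[0.005,0.009,0,0,0,0,1]]' >/dev/null
python3 -c "from h import *;st((128,26,76))"
```

```text
t 10.45 dock 140.5 30.9 76.4 rpy [-3.142 -0.     0.177] Fdock [ 0.5 -0.1  0.6] open 0.002300488262170211 19.0
shift to (130, 26, 76) [0.0049 0.0105 0.0004]
t 10.75 dock 131.8 26.3 76.2 rpy [-3.141  0.     0.176] Fdock [11.6  2.8  0.9] open 0.0029809282656852007 19.0
shift to (128, 26, 76) [0.0003 0.0038 0.0002]
```

```bash
python3 -m crank '[[0,0.001,0,0,0,0,1],[0,0.001,0,0,0,0,1]]' >/dev/null
python3 -c "from h import *;st()"
python3 -m crank '[[0,-0.008,0,0,0,0,1],[0,-0.03,0,0,0,0,1],[0,-0.03,-0.04,0,0,0,1],[0,-0.03,-0.09,0,0,0,1],[0,-0.03,-0.12,0,0,0,1]]' >/dev/null
python3 -m crank '[[0,-0.03,-0.03,0,0,0,1],[-0.04,-0.03,-0.03,0,0,0,1],[-0.04,-0.03,-0.03,0,0,0,1]]' >/dev/null
python3 - <<'E'
from h import *;st()
from rig import cams
f=cams.grab_frame('wrist');cv2.imwrite('pics/k.png',f['image'][:,:,::-1])
hsv=cv2.cvtColor(f['image'],cv2.COLOR_RGB2HSV)
D=lambda p,z:(lambda w:np.c_[(w-o)@u,(w-o)@v])(onplane(f,p,z)[:,:2])
b=np.argwhere(cv2.inRange(hsv,(100,110,40),(125,255,255)))[:,::-1].astype(float);d=D(b,71);d=d[(abs(d[:,1])<25)&(d[:,0]<60)]
if len(d):print('tab x',np.percentile(d[:,0],[2,50,98]).round(1))
m=cv2.inRange(hsv,(0,150,60),(6,255,255))
b=np.argwhere(m)[:,::-1].astype(float);d=D(b,48);d=d[(abs(d[:,0]-112)<40)&(d[:,1]>15)&(d[:,1]<95)]
for y in(40,50,60):
    e=d[abs(d[:,1]-y)<1.5][:,0];print(y,e.min().round(1),e.max().round(1)) if len(e) else 0
E
```

```text
t 10.95 dock 132.0 26.4 76.3 rpy [-3.14   0.     0.176] Fdock [10.3  1.8  0.3] open 0.0024925044749201644 19.0
t 11.75 dock 191.3 69.9 226.7 rpy [3.141e+00 2.000e-03 1.780e-01] Fdock [-0.6  0.9 -0.7] open -0.0006950185515962618 19.0
tab x [-18.8  -7.   10.9]
40 107.4 119.9
50 107.6 119.4
60 107.9 118.8
```

View pics/k.png

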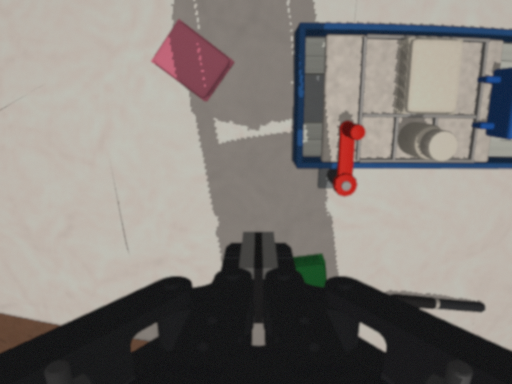

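The keeper arm (345,155) lies square across the board's front, parallel to the dock's y axis. The load is upright and the gripper is clear of everything.

```bash
python3 -c "
from rig import sign_off
print(sign_off())"
```

```text
the job is handed in; nothing more can be done
None
```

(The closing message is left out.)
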